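# Gloss meter out of its foam and onto the test panel

### The arm

A 6-joint arm with a two-finger parallel gripper is mounted at the origin on a cart in front of the work surface, level with it; the furniture and walls round the work are solid. World frame = base frame: x ahead of the robot, y to its left, z up, the work surface at z = 0. Lengths are in mm, angles in rad, forces in N, time in s.
With the tool pointing down it reaches from about 375 to 825 mm from the base axis. Payload 5.5 kg.
Tool frame: the origin (TCP) lies between the finger pads; the fingertips stand 25 mm ahead of it and the grasp point (between the pads) lies 6 mm ahead of it; z points along the fingers, y is the line along which they close (so a half turn about z gives the same grasp; the last joint's range is limited). The gripper opens to 85 mm and grips with 20 to 120 N. Pads are 22 mm wide; open, the fingers measure 114 mm over their backs; the gripper's body (76 mm by 85 mm) begins 54 mm behind the grasp point. The pads swing forward as they close: fully open they stand 13 mm farther back than shut.
Start: joints at [1.135, 0.314, -0.047, 1.21, 0, 1.571], TCP at [253.278, 543.917, 256.299] pointing down, gripper open.
Joint ranges: [-2.67, 2.67], [-0.69, 1.73], [-1.03, 1.25], [-2.08, 2.16], [-1.42, 1.45], [-3.14, 3.14]. Speed limits (rad/s): [2.39, 2.39, 3.01, 3.14, 3.14, 3.14].

### API

Orientations are given as a 3x3 rotation matrix whose columns are the frame's x, y, z axes.
In Python, from bench import ctrl, optics, order gives the robot as it stands.
- The arm moves only by the tool apply_moves, never from a script. Its arguments are lists of equal length, an entry for each row: "hand": the gripper command: -1 is fully open, 1 is shut, values between are in proportion; "delta_pos": the shift along the tool's x, y, z in m, a list of three; "turn": the turn about the tool's z in degrees. A call has 1 to 10 rows; each row is the pose to reach, as a shift and turn from the pose commanded when the call began, along the tool's axes at that moment; what a row does not reach only later rows make up. A row lasts 1/12 s, in which the tool goes at most 41.7 mm and 7.16 degrees, less where a joint would pass 70% of its speed; a pose out of reach is approached as far as the arm can. A call with a gripper value outside its range is refused whole. The fingers move at their own pace and stop on an object; the grip force is fixed at half the most. Time passes only in rows, so rows that repeat a pose let the fingers close. It gives the time, the measured TCP pose, the force, the opening and the grip force at its end, in the units of the state.
- ctrl.sense(): the state, without advancing time (a new reading comes with each control period).
- optics.capture(name): name is "scene" or "side" or "wrist"; returns a dict with "pixels" (420x560x3 uint8, red, green, blue), "K" (3x3 intrinsics, pixels), "dist" ([k1, k2, p1, p2, k3] as OpenCV has them; the pictures are not rectified), "eye" and "attitude" of the camera in the world. Camera axes: x right, y up, looking along -z (the intrinsics and any distortion apply to the point x, -y, -z); pixel columns grow to the right and rows downward; lengths in mm; the calibration is good to about 2 mm. A picture is of the moment at which its call begins. There is no depth.
- order.job_done(): hands the job in; it is judged then, once.
Trained networks look in a picture, given as the dict that the camera call returned (one of the last four; its "shot" number tells which), for a name from the list of things; names that differ only in an ending like _2 or _b are one class to them, and where a whole thing is asked for, a point or a joint stands for the part that bears it (a point fixed in the world has none). Each returns a list of dicts, best first, with "p" (0 to 1); they miss things now and then, are a little off and sometimes report something else, mostly with a low value. They report only what shows in the picture. A call takes as long as a camera call.
- optics.silhouettes(picture, thing): "pixels" (420x560 bool, what is visible of it) and "box" ([centre column, centre row, width, height] in pixels, round what is visible of it).
The state is a dict: "t": time; "joint_pos": joint angles; "dq": joint speeds; "effort": joint torques, N m; "eef_pos": TCP position; "orientation": TCP orientation; "force": force on the tool from outside, world axes, zero at the start; "moment": the same for the moment, N m; "grip_width": finger opening in mm; "gripper_force": force on a finger pad.
Only numpy, scipy, OpenCV 4.12 (cv2) and the standard library are available. Lean on these libraries where they do the work, as an engineer would, in place of code of your own. Each camera call takes 0.05 s, during which the arm holds its last target. There are 200 camera calls.

### The job

Get the gloss meter ready to read the test panel: it lies display-down in its close-fitting foam cutout, so tilt it out by raising the long edge at the finger scoop first, with its opposite edge still down in the cutout, then turn it over so that the display faces up. Leave it lying flat, display up, in the middle of the test panel and square to it, without dropping it. Do not disturb the other things on the bench or in the foam.

Things in the scene. Friction and masses are not known exactly. Their poses are not given: they have to be found in the camera images.
- gloss_meter: Light-grey handheld gloss meter, a flat block 66 x 130 x 24 mm (x, y, z), all edges rounded to 8 mm radius, about 0.25 kg. Origin at the centre of the block; z points out of its BACK (battery hatch, metal-framed optics window), the dark display is on the -z face. At the start it lies display-down in the cutout (z up), axes parallel to the tray's. Turned over, z points down.
- meter_scoop_edge (a point): Middle of the meter's long edge that lies at the finger scoop: (-33, 0, 0) mm in the meter's frame.
- meter_far_edge (a point): Middle of the meter's other long edge, next to the plain foam: (+33, 0, 0) mm in the meter's frame.
- foam_tray: Fixed grey tray lined with firm charcoal foam; origin at bench level below the centre of the meter's cutout, z up. Outside it reaches from x = -100 to 128, y = -88 to 154 mm. Foam top at z = 50 mm, walls 48; but for x < -48 mm a lower ledge, foam at 28, walls 26. The meter (top at 51) is flush at its far edge and ends. Two shallow cutouts at y = 80 to 150 hold a hex key set and tweezers.
- cutout_floor (a point): Centre of the cutout's floor level, axes as the tray's: 27 mm above the bench, 23 mm below the foam top. The cutout is 69 x 133 mm (x, y), 1.5 mm to spare on every side of the meter; vertical walls. On the -x side its rim is 13.5 mm thick and only 38 mm above the bench.
- scoop (a point): Point at foam-top height over the meter's scoop edge, at (-35, 0, 50) mm of the tray. The finger scoop is a trench 60 mm wide in y that cuts through the rim, from 31 mm on the -x side of here (sloping end) to 43 mm on the +x side, under half the meter; its floor is 45 mm below here, 22 below the meter. A tip pointing down and to +x, some 35 degrees off vertical, gets under the edge.
- plain_foam (a point): Centre of the plain flat foam beyond the cutout, 90 x 164 mm (x, y), 50 mm above the bench; axes as the tray's. Raised about its far edge past upright, the meter falls over to lean at some 45 degrees on the edge between cutout and plain foam, its lower long edge in the cutout above the scoop; lifted and pushed there towards +x, it comes to lie flat here, display up.
- sample_base: Fixed grey-painted steel base, 150 x 210 x 16 mm (x, y, z), that carries the bright flat test panel, 120 x 180 x 2 mm, held by four small clips at its short ends (up to 3.5 mm high, over the last 6 mm of the panel's length). Origin at bench level at the centre; z up; y along its 210 mm length.
- panel_center (a point): Centre of the test panel's upper face, 18 mm above the bench; axes as those of the base.
- key_set: Orange hex key set, 24 x 92 x 18 mm, lying in a shallow cutout of the foam tray; leave alone. Origin at the centre of its underside.
- tweezers: Pale tweezers, 13 x 122 x 8 mm, in a shallow cutout of the foam tray; leave alone. Origin at the centre of the underside.
- vial_1: Clear vial with white cap, 41 mm across, 73 mm tall, standing at the back of the work; leave alone. Origin at the centre of its underside.
- vial_2: Clear vial with white cap, 41 mm across, 73 mm tall, standing at the back; leave alone. Origin at the centre of its underside.
- pellet_jar: Jar of pellets with a blue lid, 63 mm across, 82 mm tall; leave alone. Origin at the centre of its underside.
- die_1: Stepped die, 32 mm across, 30 mm tall; leave alone. Origin at the centre of its underside.
- die_3: Grey stepped die, 38 mm across, 18 mm tall; leave alone. Origin at the centre of its underside.

How it is judged:
By the outcome, as a careful person would: the job done as asked, in the order asked, and still so for the second after the job is handed in, with the robot touching nothing.
It also fails if it takes over 64 s, if anything falls off the work surface, if the arm or the gripper's body presses on something with over 40 N, if the wrist force passes 120 N, or if a joint passes its speed limit or range.

## Working session

There is one attempt and no reset: what is moved stays moved. The work goes in short steps, Python scripts to look and compute and a tool call to move; the robot and the scene stay as the last step left them, time stands still between calls to the robot, and variables do not carry over. Pictures are saved under pics/ and viewed, at most 10 in all, crops included, and the job is handed in when it is done.

Besides the shell and the picture viewer there is one more tool, called after ">>>" by a JSON object that holds its "api" and its "payload". apply_moves: Moves the arm, as the interface text tells. Its arguments: {"type":"object","properties":{"hand":{"type":"array","items":{"type":"number"}},"delta_pos":{"type":"array","items":{"type":"array","items":{"type":"number"}}},"turn":{"type":"array","items":{"type":"number"}}},"required":["hand","delta_pos","turn"]}

```bash
mkdir -p pics
cat > h.py <<'E'
import numpy as np, cv2
from bench import ctrl, optics, order
def pose(c):
    R=np.array(c["attitude"],float); R=R.reshape(3,3)@np.diag([1,-1,-1]); return R,np.array(c["eye"],float)
def ray(c,uv):
    R,e=pose(c); n=cv2.undistortPoints(np.array(uv,float).reshape(-1,1,2),np.array(c["K"],float),np.array(c["dist"],float)).reshape(-1,2)
    return e,np.c_[n,np.ones(len(n))]@R.T
def toz(c,uv,z):
    e,d=ray(c,uv); return e+d*((np.asarray(z)-e[2])/d[:,2])[:,None]
def proj(c,P):
    R,e=pose(c); q=(np.array(P,float).reshape(-1,3)-e)@R
    return cv2.projectPoints(q,np.zeros(3),np.zeros(3),np.array(c["K"],float),np.array(c["dist"],float))[0].reshape(-1,2)
def save(c,n,pts=()):
    im=c["pixels"][:,:,::-1].copy()
    for p in pts: cv2.circle(im,tuple(int(round(v)) for v in p),2,(0,0,255),-1)
    cv2.imwrite("pics/"+n,im)
def corners(m):
    k=cv2.findContours(m.astype(np.uint8),0,1)[0]; k=max(k,key=cv2.contourArea)
    return cv2.boxPoints(cv2.minAreaRect(cv2.convexHull(k)))
E
python3 - <<'E'
from h import *
s=ctrl.sense(); print(s["eef_pos"],np.round(s["orientation"],3).tolist(),s["grip_width"],s["force"])
a=[]
for n in("scene","side"):
    c=optics.capture(n); a.append(c["pixels"]); print(n,np.round(c["eye"]),np.round(pose(c)[0][:,2],2))
    for th,z in(("gloss_meter",51),("foam_tray",50),("sample_base",16),("key_set",60),("tweezers",55),("pellet_jar",0),("vial_1",0),("die_1",0),("die_3",0)):
        for d in optics.silhouettes(c,th)[:2]:
            if d["p"]<.3: continue
            k=corners(d["pixels"]); print(th,round(d["p"],2),np.round(d["box"]).tolist(),np.round(toz(c,[d["box"][:2]],z)[0]).tolist(), np.round(toz(c,k,z)[:,:2]).tolist() if th in("gloss_meter","foam_tray","sample_base") else "")
    save(c,n+"0.png")
E
```

```text
[253.01724814 543.42934211 255.43134046] [[-0.907, 0.422, -0.001], [0.422, 0.907, -0.002], [0.0, -0.002, -1.0]] 85.22624179937552 [-0.44063227  0.48935974  0.43851938]
scene [-151. -480.  911.] [ 0.59  0.44 -0.67]
gloss_meter 0.58 [380.0, 286.0, 52.0, 51.0] [516.0, -228.0, 51.0] [[458.0, -195.0], [593.0, -179.0], [586.0, -252.0], [456.0, -262.0]]
gloss_meter 0.55 [362.0, 187.0, 16.0, 32.0] [775.0, -40.0, 51.0] [[712.0, -47.0], [824.0, 6.0], [841.0, -32.0], [728.0, -82.0]]
foam_tray 0.9 [392.0, 291.0, 139.0, 118.0] [519.0, -257.0, 50.0] [[401.0, -146.0], [695.0, -83.0], [686.0, -344.0], [414.0, -364.0]]
sample_base 0.83 [229.0, 228.0, 101.0, 66.0] [491.0, 172.0, 16.0] [[417.0, 280.0], [582.0, 359.0], [586.0, 89.0], [434.0, 39.0]]
sample_base 0.55 [388.0, 292.0, 141.0, 118.0] [539.0, -242.0, 16.0] [[422.0, -132.0], [730.0, -66.0], [719.0, -340.0], [436.0, -360.0]]
key_set 0.84 [411.0, 258.0, 44.0, 23.0] [616.0, -252.0, 60.0] 
tweezers 0.66 [418.0, 249.0, 50.0, 21.0] [654.0, -251.0, 55.0] 
tweezers 0.31 [389.0, 289.0, 139.0, 114.0] [516.0, -250.0, 55.0] 
pellet_jar 0.73 [378.0, 285.0, 5
[... 872 characters left out ...]
147.0], [592.0, -150.0]]
sample_base 0.95 [335.0, 244.0, 66.0, 53.0] [507.0, 221.0, 16.0] [[589.0, 95.0], [398.0, 76.0], [430.0, 305.0], [594.0, 318.0]]
key_set 0.39 [281.0, 154.0, 10.0, 14.0] [636.0, -224.0, 60.0] 
pellet_jar 0.72 [370.0, 309.0, 15.0, 22.0] [455.0, 448.0, 0.0] 
pellet_jar 0.64 [240.0, 209.0, 25.0, 16.0] [763.0, 17.0, 0.0] 
vial_1 0.87 [231.0, 189.0, 18.0, 28.0] [797.0, -103.0, 0.0] 
vial_1 0.66 [248.0, 202.0, 20.0, 24.0] [741.0, -20.0, 0.0] 
die_1 0.62 [369.0, 312.0, 12.0, 17.0] [459.0, 456.0, -0.0] 
die_1 0.54 [333.0, 310.0, 11.0, 20.0] [538.0, 449.0, 0.0] 
die_3 0.62 [369.0, 312.0, 12.0, 17.0] [459.0, 456.0, -0.0] 
die_3 0.54 [333.0, 310.0, 11.0, 20.0] [538.0, 449.0, 0.0]
```

View pics/scene0.png

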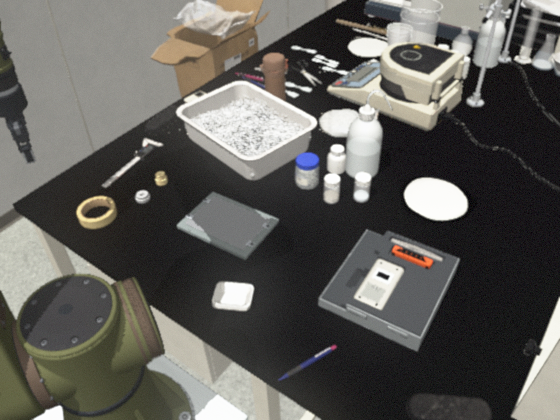

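Run:
```python
from h import *
c=optics.capture("scene")
im=c["pixels"][:,:,::-1]; cr=im[215:365,310:480]
cv2.imwrite("pics/crop1.png",cv2.resize(cr,None,fx=4.6,fy=4,interpolation=2)[:600,:800])
```

```text
(no output)
```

View pics/crop1.png

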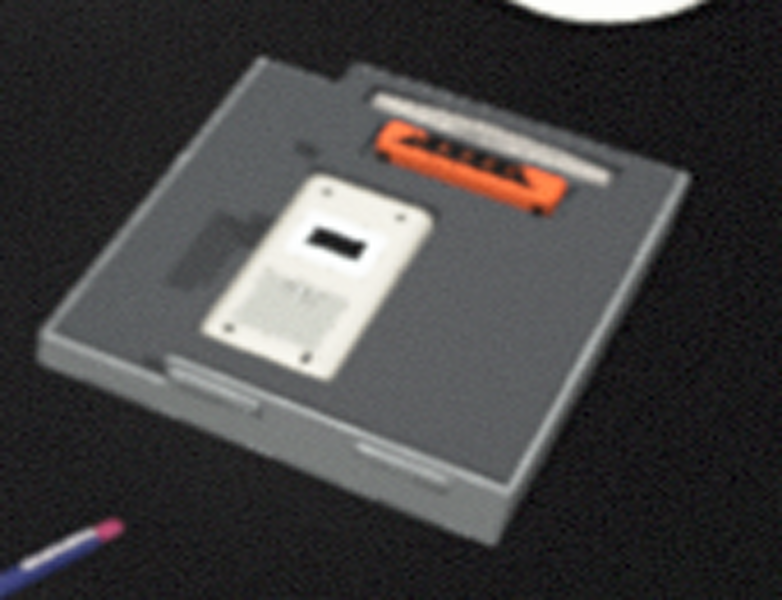

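```bash
cat >> h.py <<'E'
from scipy.optimize import least_squares
def fit(obs,guess):
    # obs: list of (picture, uv, local xyz) -> world x,y,yaw
    def f(q):
        R=np.array([[np.cos(q[2]),-np.sin(q[2]),0],[np.sin(q[2]),np.cos(q[2]),0],[0,0,1]])
        return np.concatenate([proj(c,np.array(l)@R.T+[q[0],q[1],0])[0]-np.array(uv) for c,uv,l in obs])
    r=least_squares(f,guess,x_scale=[10,10,.1],loss="soft_l1"); return r.x,r.fun.reshape(-1,2)
E
python3 - <<'E'
from h import *
c=optics.capture("scene"); f=lambda u,v:(310+u/4.6,215+v/4)
obs=[(c,f(690,178),(128,154,48)),(c,f(502,490),(128,-88,48)),(c,f(263,58),(-100,154,26)),(c,f(45,335),(-100,-88,26)),
 (c,f(338,242),(0,25,51))][:4]
q,r=fit(obs,[530,-220,-1.5]); print(np.round(q,3),np.round(r,1).tolist())
obs=[(c,f(308,177),(-31,63,50)),(c,f(433,215),(31,63,50)),(c,f(327,380),(31,-63,50)),(c,f(203,330),(-31,-63,50))]
q,r=fit(obs,[530,-220,-1.5]); print(np.round(q,3),np.round(r,1).tolist())
# panel
im=c["pixels"][:,:,::-1]; cv2.imwrite("pics/crop2.png",cv2.resize(im[180:265,165:290],None,fx=6,fy=6,interpolation=2))
E
```

```text
[ 524.977 -223.373   -1.506] [[0.1, -0.3], [1.2, 1.7], [-0.1, -0.4], [-1.8, -0.9]]
[ 522.381 -224.747   -1.478] [[0.6, -0.8], [-0.3, 0.1], [0.3, 0.0], [-0.5, 0.5]]
```

View pics/crop2.png

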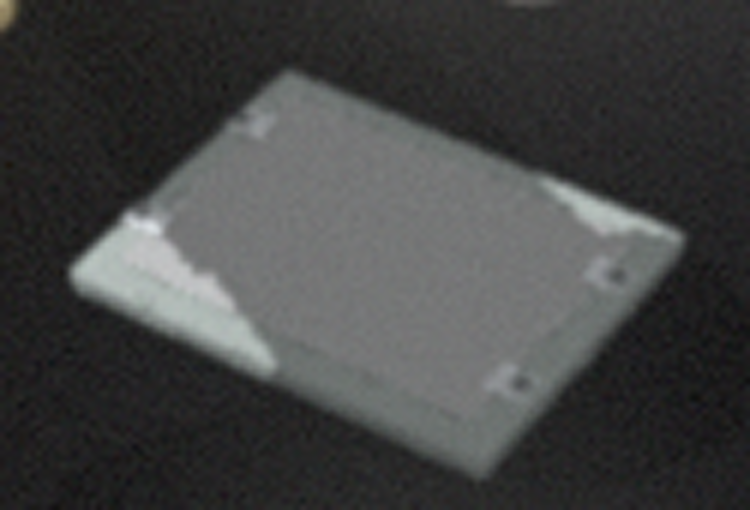

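```bash
cat >> h.py <<'E'
def T(l,q): # local->world
    c,s=np.cos(q[2]),np.sin(q[2]); l=np.array(l,float); return np.array([q[0]+c*l[0]-s*l[1],q[1]+s*l[0]+c*l[1],l[2]])
def delta(w,yaw=None):
    s=ctrl.sense(); R=np.array(s["orientation"]); d=R.T@(np.array(w)-s["eef_pos"]); 
    t=None
    if yaw is not None:
        cur=np.arctan2(R[1,1],R[0,1]); t=-(np.degrees(yaw-cur)+90)%180-90
        t=round(float(((np.degrees(cur-yaw)+90)%180)-90),1)
    print("t",round(s["t"],2),"pos",np.round(s["eef_pos"],1),"F",np.round(s["force"],1),"w",round(s["grip_width"],1),"yaw",round(float(np.degrees(np.arctan2(R[1,1],R[0,1]))),2),"| delta m",np.round(d/1000,4).tolist(),"turn",t)
E
python3 - <<'E'
from h import *
delta([510,-195,256],np.radians(4.6))
c=optics.capture("scene"); f=lambda u,v:(165+u/6,180+v/6)
q,r=fit([(c,f(288,70),(75,105,16)),(c,f(686,238),(75,-105,16)),(c,f(485,460),(-75,-105,16)),(c,f(72,268),(-75,105,16))],[507,200,0]); print(np.round(q,3),np.round(r,1).tolist())
E
```

```text
t 1.1 pos [253.3 543.9 256.3] F [ 0.5  0.3 -0. ] w 85.5 yaw 65.03 | delta m [-0.5446, -0.5615, 0.0003] turn 60.4
[5.06242e+02 1.86842e+02 7.30000e-02] [[0.2, -0.5], [0.4, -0.8], [-0.2, 0.7], [-0.4, 0.3]]
```

>>> {"api": "apply_moves", "payload": {"hand": [-1,-1,-1,-1,-1,-1,-1,-1,-1,-1], "delta_pos": [[-0.545,-0.5615,0],[-0.545,-0.5615,0],[-0.545,-0.5615,0],[-0.545,-0.5615,0],[-0.545,-0.5615,0],[-0.545,-0.5615,0],[-0.545,-0.5615,0],[-0.545,-0.5615,0],[-0.545,-0.5615,0],[-0.545,-0.5615,0]], "turn": [60.4,60.4,60.4,60.4,60.4,60.4,60.4,60.4,60.4,60.4]}}

```text
t: 1.98
eef_pos: [390.3, 148.5, 256.6]
orientation: [[-0.079, 0.997, 0.001], [0.997, 0.079, 0.0], [0.0, 0.001, -1.0]]
force: [1.1, 0.7, 0.1]
grip_width: 85.7
gripper_force: 0.0
```

Run:
```python
from h import *
delta([510,-195,256],np.radians(4.6))
c=optics.capture("wrist"); save(c,"w_mid.png"); print(np.round(c["eye"]),np.round(pose(c)[0],2).tolist())
for d in optics.silhouettes(c,"sample_base")[:2]: print(d["p"],d["box"])
```

```text
t 1.98 pos [390.3 148.5 256.6] F [1.1 0.7 0.1] w 85.7 yaw 4.51 | delta m [-0.3519, 0.0923, 0.0006] turn -0.1
[386. 218. 375.] [[1.0, 0.07, 0.02], [0.08, -0.96, -0.27], [0.0, 0.27, -0.96]]
0.74 [400.9, 137.4, 161.6, 206.9]
```

>>> {"api": "apply_moves", "payload": {"hand": [-0.2,-0.2,0.3,0.3,0.3,0.3,0.3,0.3,0.3,0.3], "delta_pos": [[-0.352,0.092,0],[-0.352,0.092,0],[-0.352,0.092,0],[-0.352,0.092,0],[-0.352,0.092,0],[-0.352,0.092,0],[-0.352,0.092,0],[-0.352,0.092,0],[-0.352,0.092,0],[-0.352,0.092,0]], "turn": [0,0,0,0,0,0,0,0,0,0]}}

```text
t: 2.92
eef_pos: [512.2, -197.5, 255.9]
orientation: [[-0.076, 0.997, 0.001], [0.997, 0.076, -0.002], [-0.002, 0.001, -1.0]]
force: [-0.1, 0.1, -0.1]
grip_width: 29.9
gripper_force: 0.0
```

Run:
```python
from h import *
delta([510,-195,256],np.radians(4.6))
c=optics.capture("wrist"); q=[523.5,-224,-1.49]
print(np.round(c["eye"]))
d=optics.silhouettes(c,"gloss_meter")
for k in d[:2]: print(round(k["p"],2),np.round(k["box"]),np.round(toz(c,corners(k["pixels"]),50)[:,:2]).tolist(),np.round(corners(k["pixels"])).tolist())
pts=[proj(c,T(l,q))[0] for l in [(-33,-65,47),(33,-65,47),(33,65,47),(-33,65,47),(-48,-30,28),(-48,30,28)]]
save(c,"w1.png",pts)
```

```text
t 2.92 pos [ 512.2 -197.5  255.9] F [-0.1  0.1 -0.1] w 29.9 yaw 4.39 | delta m [0.0026, -0.002, -0.0001] turn -0.2
[ 508. -128.  374.]
0.92 [295. 207. 135.  70.] [[465.0, -256.0], [462.0, -189.0], [587.0, -180.0], [596.0, -247.0]] [[228.0, 239.0], [228.0, 172.0], [361.0, 172.0], [361.0, 239.0]]
```

View pics/w1.png

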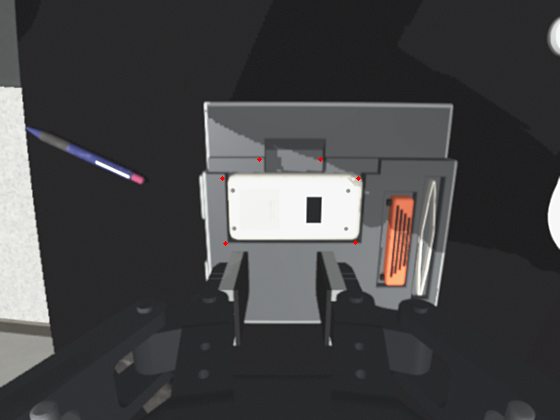

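Run:
```python
from h import *
c=optics.capture("wrist")
m=optics.silhouettes(c,"gloss_meter")[0]["pixels"]; k=corners(m)
obs=[(c,(452.5,103.5),(-100,154,26)),(c,(205.5,102),(-100,-88,26)),(c,(207,157),(-48,-88,48)),(c,(456,159),(-48,154,48)),
(c,(228.5,173),(-33,-65,42)),(c,(361.5,174),(-33,65,42)),(c,(361,240),(33,65,42)),(c,(228,240),(33,-65,42)),
(c,(265,139),(-66,-30,28)),(c,(325,139),(-66,30,28))]
for o in (obs,obs[:4],obs[4:8],obs[8:]):
    q,r=fit(o,[523,-224,-1.49]); print(np.round(q,3),np.round(r,1).tolist())
q,_=fit(obs,[523,-224,-1.49])
cv2.imwrite("pics/x.png",cv2.resize(c["pixels"][120:260,200:380,::-1],None,fx=4,fy=4))
delta([*T((-52,0,0),q)[:2],120],q[2]+np.pi/2)
```

```text
[ 526.249 -216.094   -1.493] [[1.1, 0.3], [-1.8, 0.2], [-5.3, 2.4], [1.9, 1.2], [-0.8, 1.0], [1.2, 0.2], [-2.4, -1.6], [2.4, -1.6], [-0.6, -1.0], [0.9, -0.8]]
[ 526.652 -215.181   -1.495] [[1.8, -0.3], [-1.1, -0.9], [-4.8, 1.3], [2.5, 0.6]]
[ 526.022 -216.467   -1.496] [[-0.9, 1.2], [1.0, 0.8], [-2.8, -1.0], [2.1, -1.5]]
[ 526.316 -216.967   -1.491] [[-0.7, 0.0], [0.7, 0.0]]
t 3.12 pos [ 509.9 -191.8  256.1] F [-0.6 -0.4 -0. ] w 30.1 yaw 4.68 | delta m [0.0263, 0.0146, 0.1361] turn 0.2
```

View pics/x.png

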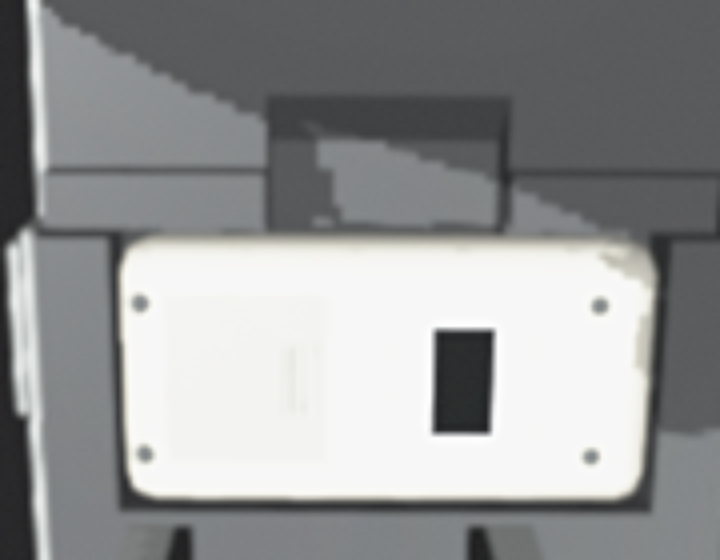

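>>> {"api": "apply_moves", "payload": {"hand": [0.65,0.65,0.65,0.65,0.65,0.65], "delta_pos": [[0.026,0.0145,0.03],[0.026,0.0145,0.06],[0.026,0.0145,0.09],[0.026,0.0145,0.106],[0.026,0.0145,0.106],[0.026,0.0145,0.106]], "turn": [0,0,0,0,0,0]}}

```text
t: 3.62
eef_pos: [521.8, -164.3, 150.2]
orientation: [[-0.083, 0.997, -0.002], [0.997, 0.083, 0.001], [0.001, -0.002, -1.0]]
force: [0.2, -0.1, 0.1]
grip_width: 14.8
gripper_force: 0.0
```

Run:
```python
from h import *
q=[526.2,-216.1,-1.493]
delta([*T((-48,0,0),q)[:2],100],q[2]+np.pi/2)
c=optics.capture("wrist"); m=optics.silhouettes(c,"gloss_meter")[0]; print(m["p"],m["box"])
k=corners(m["pixels"]); print(np.round(toz(c,k,43)[:,:2],1).tolist())
pts=[proj(c,T(l,q))[0] for l in [(-33,-65,43),(33,-65,43),(33,65,43),(-33,65,43),(-34.5,-30,38),(-34.5,30,38),(-66,-30,28),(-66,30,28)]]
save(c,"w2.png",pts)
delta([*T((-48,0,0),q)[:2],100],q[2]+np.pi/2)
```

```text
t 3.62 pos [ 521.8 -164.3  150.2] F [ 0.2 -0.1  0.1] w 14.8 yaw 4.74 | delta m [-0.004, 0.0004, 0.0502] turn 0.3
0.72 [284.2, 290.3, 184.1, 87.8]
[[461.6, -260.9], [461.7, -189.9], [589.0, -180.3], [600.1, -250.6]]
t 3.72 pos [ 523.6 -165.5  152. ] F [ 0.3 -1.  -0.1] w 15.3 yaw 4.69 | delta m [-0.0026, -0.0014, 0.052] turn 0.2
```

View pics/w2.png

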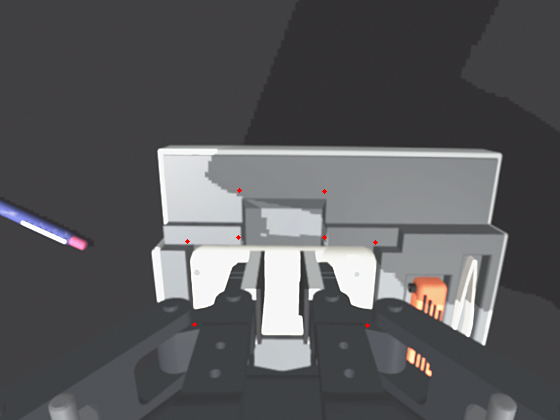

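Run:
```python
from h import *
c=optics.capture("wrist")
obs=[(c,(244,199),(-66,-30,28)),(c,(325,199),(-66,30,28)),(c,(190,254),(-33,-65,43)),(c,(377,254),(-33,65,43)),(c,(160,149),(-100,-88,26)),(c,(500,151),(-100,154,26)),(c,(164,224),(-48,-88,28)),]
for o in (obs,obs[:2],obs[2:4],obs[4:6]):
    q,r=fit(o,[523,-224,-1.49]); print(np.round(q,3),np.round(r,1).tolist())
s=optics.capture("side")
q=[525,-220,-1.49]
m=optics.silhouettes(s,"foam_tray")[0]; k=corners(m["pixels"]); print(m["p"],np.round(m["box"]),[np.round(proj(s,T(l,q))[0]).tolist() for l in [(-100,-88,26),(-100,154,26),(128,154,48),(128,-88,48),(128,154,0),(-100,-88,0)]])
```

```text
[ 531.627 -224.203   -1.487] [[-1.7, 0.4], [1.2, 0.2], [2.0, -3.5], [-0.2, -4.2], [-1.6, 2.9], [-0.0, 1.1], [0.3, -0.5]]
[ 531.587 -223.995   -1.49 ] [[-1.4, 0.0], [1.4, 0.0]]
[ 531.118 -227.135   -1.491] [[1.4, -0.1], [-1.4, -0.1]]
[ 531.64  -222.668   -1.492] [[-0.9, 0.1], [1.0, 0.1]]
0.88 [303. 166.  82.  43.] [[346.0, 176.0], [271.0, 180.0], [265.0, 143.0], [332.0, 141.0], [265.0, 156.0], [345.0, 184.0]]
```

Run:
```python
from h import *
c=optics.capture("wrist"); s=ctrl.sense(); R=np.array(s["orientation"]);p=np.array(s["eef_pos"])
for l in [(0,0,25),(11,0,25),(11,7.5,25),(11,-7.5,25)]: print(l,np.round(proj(c,p+R@np.array(l,float))[0],1))
print(np.round(R.T@(np.array(c["eye"])-p),1))
q=[527.5,-222,-1.491]; delta([*T((-48,0,0),q)[:2],100],q[2]+np.pi/2)
cv2.imwrite("pics/x2.png",cv2.resize(c["pixels"][180:350,180:390,::-1],None,fx=3.5,fy=3.5,interpolation=2))
```

```text
(0, 0, 25) [279.2 269.2]
(11, 0, 25) [279.2 246.4]
(11, 7.5, 25) [296.2 246.4]
(11, -7.5, 25) [262.2 246.4]
[  69.4    0.9 -118.5]
t 3.92 pos [ 523.5 -166.2  151.8] F [ 0.1 -0.5  0.4] w 15.1 yaw 4.63 | delta m [-0.0079, -0.0006, 0.0518] turn 0.1
```

View pics/x2.png

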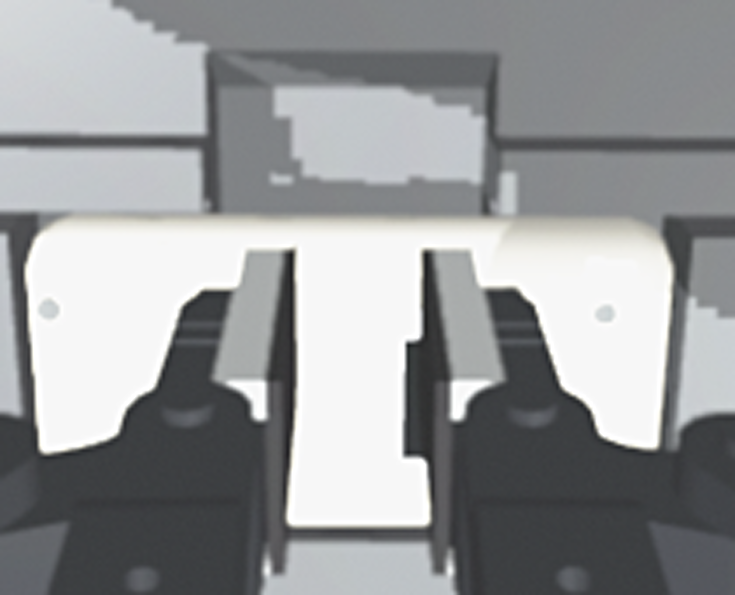

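>>> {"api": "apply_moves", "payload": {"hand": [0.65,0.65,0.65,0.65,0.65,0.65,0.65,0.65], "delta_pos": [[-0.007,0.001,0.03],[-0.007,0.001,0.05],[-0.007,0.001,0.07],[-0.007,0.001,0.08],[-0.007,0.001,0.09],[-0.007,0.001,0.098],[-0.007,0.001,0.104],[-0.007,0.001,0.104]], "turn": [0,0,0,0,0,0,0,0]}}

```text
t: 4.58
eef_pos: [523.9, -172.8, 45.7]
orientation: [[-0.081, 0.997, -0.001], [0.997, 0.081, 0.0], [0.0, -0.001, -1.0]]
force: [0.2, 0.5, -0.4]
grip_width: 15.0
gripper_force: 0.0
```

Run:
```python
from h import *
c=optics.capture("wrist"); delta([524,-173,46])
cv2.imwrite("pics/x3.png",cv2.resize(c["pixels"][150:400,100:460,::-1],None,fx=2.2,fy=2.2,interpolation=2))
```

```text
t 4.63 pos [ 524.2 -172.9   46.3] F [0.1 0.1 0.9] w 15.0 yaw 4.63 | delta m [-0.0001, -0.0002, 0.0003] turn None
```

>>> {"api": "apply_moves", "payload": {"hand": [0.65,0.65,0.65,0.65], "delta_pos": [[-0.002,0,0],[-0.004,0,0],[-0.006,0,0],[-0.006,0,0]], "turn": [0,0,0,0]}}

```text
t: 4.97
eef_pos: [525.3, -178.8, 47.0]
orientation: [[-0.081, 0.997, 0.001], [0.997, 0.081, 0.001], [0.001, 0.002, -1.0]]
force: [0.9, 2.2, 1.8]
grip_width: 15.0
gripper_force: 1.3
```

>>> {"api": "apply_moves", "payload": {"hand": [0.65,0.65,0.65], "delta_pos": [[-0.002,0,0],[-0.003,0,0],[-0.003,0,0]], "turn": [0,0,0]}}

```text
t: 5.22
eef_pos: [525.3, -179.0, 46.9]
orientation: [[-0.082, 0.997, 0.001], [0.997, 0.082, 0.007], [0.006, 0.002, -1.0]]
force: [-0.2, 11.5, 8.8]
grip_width: 15.3
gripper_force: 6.1
```

>>> {"api": "apply_moves", "payload": {"hand": [0.65,0.65,0.65,0.65,0.65], "delta_pos": [[0,0,-0.003],[0,0,-0.006],[0,0,-0.009],[0,0,-0.012],[0,0,-0.012]], "turn": [0,0,0,0,0]}}

```text
t: 5.63
eef_pos: [525.2, -178.7, 58.4]
orientation: [[-0.083, 0.997, 0.001], [0.997, 0.082, 0.007], [0.007, 0.002, -1.0]]
force: [2.3, 11.6, -1.8]
grip_width: 15.1
gripper_force: 5.7
```

Run:
```python
from h import *
s=optics.capture("side"); delta([524,-173,46])
c=optics.capture("scene")
a=cv2.resize(s["pixels"][110:220,240:380,::-1],(700,300),interpolation=2); b=cv2.resize(c["pixels"][210:360,310:480,::-1],(340,300),interpolation=2)
w=optics.capture("wrist")["pixels"][200:400,120:440,::-1]
cv2.imwrite("pics/m1.png",np.vstack([cv2.resize(a,(400,300)),]) if 0 else np.vstack([np.hstack([cv2.resize(a,(400,300)),cv2.resize(b,(400,300))]),np.hstack([cv2.resize(w,(480,300)),np.zeros((300,320,3),np.uint8)])]))
```

```text
t 5.68 pos [ 525.2 -178.7   58.3] F [ 2.4 11.8 -0.6] w 15.0 yaw 4.73 | delta m [0.0057, -0.0007, 0.0123] turn None
```

View pics/m1.png

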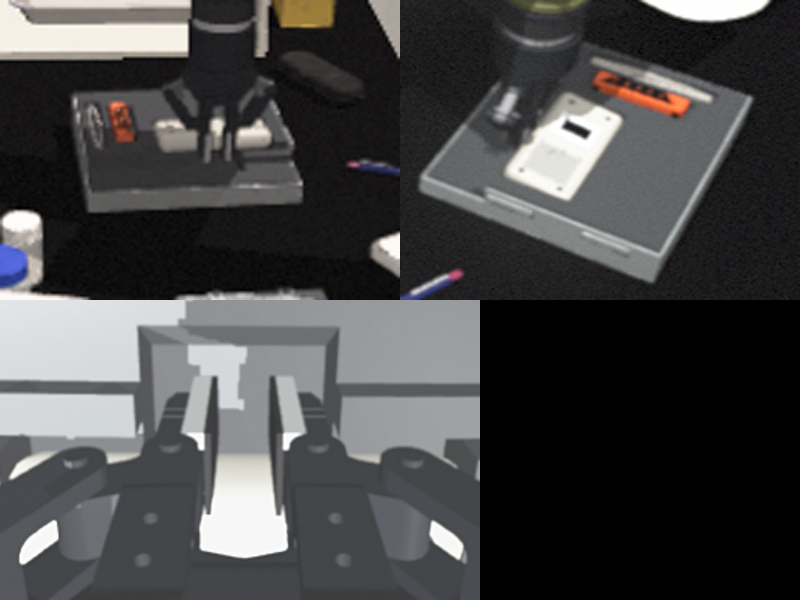

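>>> {"api": "apply_moves", "payload": {"hand": [0.65,0.65,0.65,0.65,0.65,0.65,0.65], "delta_pos": [[-0.0005,0,-0.003],[-0.001,0,-0.0055],[-0.002,0,-0.0095],[-0.003,0,-0.0135],[-0.0045,0,-0.0165],[-0.006,0,-0.019],[-0.006,0,-0.019]], "turn": [0,0,0,0,0,0,0]}}

```text
t: 6.37
eef_pos: [525.3, -181.4, 77.4]
orientation: [[-0.084, 0.996, 0.001], [0.996, 0.084, 0.014], [0.014, 0.002, -1.0]]
force: [1.5, 23.4, 4.0]
grip_width: 15.3
gripper_force: 11.3
```

Run:
```python
from h import *
c=optics.capture("scene"); s=optics.capture("side"); delta([524,-173,46])
for x in(c,s):
  for d in optics.silhouettes(x,"gloss_meter")[:1]: print(d["p"],np.round(d["box"]),np.round(corners(d["pixels"])).tolist())
  print(np.round([proj(x,T(l,[528.5,-222,-1.491]))[0] for l in [(-28,-65,70),(-28,65,70),(26,-65,65),(26,65,65)]]).tolist())
```

```text
t 6.47 pos [ 525.2 -181.3   77.1] F [ 0.5 22.7  3.1] w 14.9 yaw 4.83 | delta m [0.0079, -0.0006, 0.0312] turn None
0.64 [381. 283.  46.  57.] [[353.0, 295.0], [379.0, 250.0], [407.0, 266.0], [380.0, 311.0]]
[[355.0, 290.0], [381.0, 250.0], [379.0, 303.0], [403.0, 261.0]]
0.46 [312. 158.  37.  13.] [[293.0, 153.0], [309.0, 153.0], [309.0, 161.0], [293.0, 161.0]]
[[334.0, 154.0], [295.0, 156.0], [331.0, 149.0], [293.0, 150.0]]
```

```bash
cat >> h.py <<'E'
Q=[528.5,-222,-1.491]
def hull(x,th,q=Q,lo=None):
    # meter tilted by th (deg) about tray y in cutout, far side against wall
    t=np.radians(th); u=np.array([-np.cos(t),np.sin(t)]); n=np.array([np.sin(t),np.cos(t)])
    C=np.array([26.5-8*np.sin(t),35]) if lo is None else np.array(lo)
    P=[]
    for c in (C,C+50*u,C+8*n,C+50*u+8*n):
        for a in np.linspace(0,6.28,13):
            for y,r in((-65,4),(65,4),(-60,8),(60,8)): P.append(T((c[0]+r*np.cos(a),y,c[1]+r*np.sin(a)),q))
    return cv2.convexHull(proj(x,P).astype(np.float32))
def iou(x,m,th,q=Q,lo=None):
    b=np.zeros((420,560),np.uint8); cv2.fillConvexPoly(b,hull(x,th,q,lo).round().astype(np.int32),1)
    return (b&m).sum()/(b|m).sum()
E
python3 - <<'E'
from h import *
c=optics.capture("scene"); d=optics.silhouettes(c,"gloss_meter")[0]; m=d["pixels"].astype(np.uint8); print(m.sum())
for th in range(0,75,8):
    best=max((iou(c,m,th,[Q[0]+a,Q[1]+b,Q[2]]),a,b) for a in range(-10,8,3) for b in range(-9,10,3)); print(th,np.round(best,3),round(iou(c,m,th),3))
cv2.imwrite("pics/m2.png",cv2.resize(c["pixels"][220:340,320:460,::-1],(700,600),interpolation=2))
E
```

```text
1521
0 [0.864 5.    3.   ] 0.777
8 [0.881 5.    3.   ] 0.824
16 [0.911 5.    3.   ] 0.855
24 [0.901 5.    3.   ] 0.876
32 [ 0.907 -1.     3.   ] 0.873
40 [ 0.911 -1.     3.   ] 0.822
48 [ 0.878 -7.     3.   ] 0.778
56 [ 0.837 -1.     6.   ] 0.718
64 [ 0.779 -1.     9.   ] 0.639
72 [  0.698 -10.      6.   ] 0.567
```

View pics/m2.png

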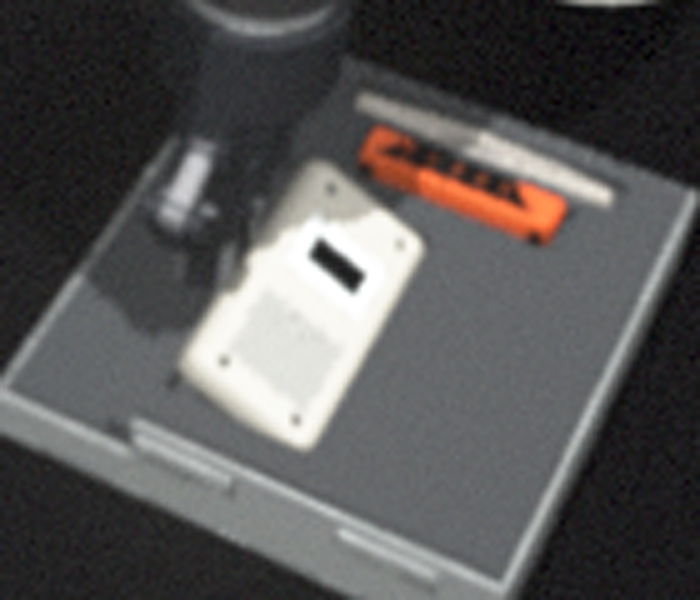

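>>> {"api": "apply_moves", "payload": {"hand": [0.65,0.65,0.65,0.65,0.65,0.65,0.65], "delta_pos": [[-0.001,0,-0.003],[-0.003,0,-0.006],[-0.005,0,-0.0085],[-0.007,0,-0.0105],[-0.009,0,-0.012],[-0.011,0,-0.0135],[-0.011,0,-0.0135]], "turn": [0,0,0,0,0,0,0]}}

```text
t: 7.25
eef_pos: [525.7, -186.5, 91.1]
orientation: [[-0.087, 0.996, 0.001], [0.996, 0.087, 0.027], [0.027, 0.003, -1.0]]
force: [-1.7, 42.8, 17.5]
grip_width: 14.7
gripper_force: 21.2
```

Run:
```python
from h import *
c=optics.capture("scene"); d=optics.silhouettes(c,"gloss_meter")[0]; m=d["pixels"].astype(np.uint8); print(d["p"],m.sum()); delta([524,-173,46])
print([(th,round(iou(c,m,th,[530,-219,-1.491]),2)) for th in range(0,95,10)])
```

```text
0.84 1532
t 7.35 pos [ 525.6 -186.5   91.1] F [-1.5 41.3 17.4] w 14.9 yaw 4.98 | delta m [0.0124, -0.0006, 0.0454] turn None
[(0, np.float64(0.77)), (10, np.float64(0.81)), (20, np.float64(0.83)), (30, np.float64(0.87)), (40, np.float64(0.92)), (50, np.float64(0.92)), (60, np.float64(0.81)), (70, np.float64(0.69)), (80, np.float64(0.59)), (90, np.float64(0.46))]
```

>>> {"api": "apply_moves", "payload": {"hand": [0.65,0.65,0.65,0.65,0.65], "delta_pos": [[0.004,0,0],[0.007,0,-0.001],[0.007,0,-0.003],[0.006,0,-0.005],[0.006,0,-0.005]], "turn": [0,0,0,0,0]}}

```text
t: 7.77
eef_pos: [525.8, -191.5, 96.4]
orientation: [[-0.082, 0.997, 0.0], [0.997, 0.082, 0.003], [0.003, 0.001, -1.0]]
force: [0.2, 7.1, 3.4]
grip_width: 14.9
gripper_force: 3.7
```

```bash
cat > st.py <<'E'
from h import *
c=optics.capture("scene"); d=optics.silhouettes(c,"gloss_meter")[0]; m=d["pixels"].astype(np.uint8); print(d["p"],m.sum(),np.round(d["box"])); delta([524,-173,46])
print([(th,round(float(iou(c,m,th,[530,-219,-1.491])),2)) for th in range(0,95,6)])
E
python3 st.py
```

```text
0.57 1457 [384. 282.  42.  57.]
t 7.87 pos [ 525.8 -191.5   96.3] F [-1.7  7.   5.4] w 14.9 yaw 4.67 | delta m [0.0184, -0.0003, 0.0504] turn None
[(0, 0.75), (6, 0.77), (12, 0.76), (18, 0.78), (24, 0.8), (30, 0.81), (36, 0.85), (42, 0.88), (48, 0.9), (54, 0.91), (60, 0.87), (66, 0.81), (72, 0.72), (78, 0.64), (84, 0.56), (90, 0.49)]
```

>>> {"api": "apply_moves", "payload": {"hand": [0.65,0.65,0.65,0.65,0.65,0.65], "delta_pos": [[-0.002,0,-0.001],[-0.004,0,-0.002],[-0.006,0,-0.003],[-0.008,0,-0.004],[-0.01,0,-0.004],[-0.01,0,-0.004]], "turn": [0,0,0,0,0,0]}}

```text
t: 8.37
eef_pos: [526.4, -197.4, 101.2]
orientation: [[-0.083, 0.997, 0.001], [0.996, 0.083, 0.012], [0.012, 0.002, -1.0]]
force: [-4.8, 21.3, 18.6]
grip_width: 14.8
gripper_force: 12.4
```

```bash
python3 st.py
```

```text
0.75 1298 [384. 281.  42.  57.]
t 8.47 pos [ 526.3 -197.4  101.2] F [-5.1 22.2 18.7] w 14.7 yaw 4.77 | delta m [0.0239, -0.0004, 0.0555] turn None
[(0, 0.66), (6, 0.68), (12, 0.67), (18, 0.69), (24, 0.7), (30, 0.71), (36, 0.74), (42, 0.76), (48, 0.8), (54, 0.83), (60, 0.87), (66, 0.89), (72, 0.8), (78, 0.71), (84, 0.62), (90, 0.54)]
```

>>> {"api": "apply_moves", "payload": {"hand": [0.65,0.65,0.65,0.65,0.65,0.65,0.65], "delta_pos": [[0.003,0,-0.001],[0.003,0,-0.003],[0.002,0,-0.004],[0,0,-0.005],[-0.002,0,-0.006],[-0.003,0,-0.006],[-0.003,0,-0.006]], "turn": [0,0,0,0,0,0,0]}}

```text
t: 9.05
eef_pos: [527.1, -205.2, 106.8]
orientation: [[-0.081, 0.997, 0.001], [0.997, 0.081, 0.002], [0.002, 0.001, -1.0]]
force: [-3.0, 7.4, 9.9]
grip_width: 14.9
gripper_force: 5.6
```

```bash
python3 st.py
```

```text
0.58 1150 [386. 283.  38.  58.]
t 9.15 pos [ 527.1 -205.2  106.7] F [-2.1  7.9  9.8] w 15.1 yaw 4.63 | delta m [0.0322, -0.0005, 0.0608] turn None
[(0, 0.57), (6, 0.58), (12, 0.58), (18, 0.59), (24, 0.6), (30, 0.6), (36, 0.63), (42, 0.64), (48, 0.68), (54, 0.71), (60, 0.74), (66, 0.8), (72, 0.85), (78, 0.84), (84, 0.74), (90, 0.64)]
```

>>> {"api": "apply_moves", "payload": {"hand": [0.65,0.65,0.65,0.65,0.65,0.65], "delta_pos": [[0.001,0,0.002],[0.001,0,0.005],[0,0,0.008],[-0.001,0,0.01],[-0.002,0,0.012],[-0.002,0,0.012]], "turn": [0,0,0,0,0,0]}}

```text
t: 9.65
eef_pos: [526.6, -208.4, 93.1]
orientation: [[-0.08, 0.997, -0.001], [0.997, 0.08, -0.0], [-0.0, -0.001, -1.0]]
force: [-0.6, 0.9, 0.5]
grip_width: 15.0
gripper_force: 0.1
```

```bash
python3 st.py
```

```text
0.88 1056 [388. 284.  37.  53.]
t 9.75 pos [ 526.8 -208.2   93.5] F [ 0.4 -0.   0.1] w 14.9 yaw 4.6 | delta m [0.0354, 0.0001, 0.0475] turn None
[(0, 0.51), (6, 0.52), (12, 0.52), (18, 0.53), (24, 0.54), (30, 0.54), (36, 0.56), (42, 0.58), (48, 0.61), (54, 0.64), (60, 0.67), (66, 0.72), (72, 0.8), (78, 0.87), (84, 0.82), (90, 0.71)]
```

>>> {"api": "apply_moves", "payload": {"hand": [0.65,0.65,0.65,0.65,0.65,0.65,0.65], "delta_pos": [[-0.002,0,0],[-0.004,0,0],[-0.006,0,0],[-0.008,0,0],[-0.01,0,0],[-0.012,0,0],[-0.012,0,0]], "turn": [0,0,0,0,0,0,0]}}

```text
t: 10.33
eef_pos: [528.1, -220.3, 93.8]
orientation: [[-0.08, 0.997, 0.0], [0.997, 0.08, -0.0], [-0.0, 0.0, -1.0]]
force: [0.4, 1.2, 0.3]
grip_width: 15.2
gripper_force: 0.0
```

```bash
cat >> st.py <<'E'
def lean(b): # leaning on the rim beyond upright: th=180-b
    t=np.radians(b); x=26.5-8*0
    # back lower rounding centre (cx,35), rim (34.5,50)
    n=np.array([np.sin(t),-np.cos(t)]); cx=34.5-(8+15*np.cos(t))/np.sin(t)
    th=180-b; nn=np.array([np.sin(np.radians(th)),np.cos(np.radians(th))]); return th,np.array([cx,35])-8*nn
print([(b,round(float(iou(c,m,lean(b)[0],[530,-219,-1.491],lean(b)[1])),2)) for b in range(35,90,6)])
E
python3 st.py
```

```text
0.6 810 [390. 284.  35.  53.]
t 10.43 pos [ 528.  -219.9   93.8] F [ 0.8 -0.6  0.5] w 15.0 yaw 4.62 | delta m [0.0471, -0.0002, 0.0478] turn None
[(0, 0.39), (6, 0.39), (12, 0.38), (18, 0.39), (24, 0.39), (30, 0.39), (36, 0.4), (42, 0.41), (48, 0.43), (54, 0.44), (60, 0.46), (66, 0.5), (72, 0.55), (78, 0.62), (84, 0.69), (90, 0.77)]
[(35, 0.5), (41, 0.53), (47, 0.56), (53, 0.61), (59, 0.66), (65, 0.72), (71, 0.77), (77, 0.79), (83, 0.85), (89, 0.81)]
```

Around upright (b≈83–86). Push further until it goes over.

>>> {"api": "apply_moves", "payload": {"hand": [0.65,0.65,0.65,0.65,0.65,0.65,0.65], "delta_pos": [[-0.002,0,0],[-0.004,0,0],[-0.006,0,0],[-0.008,0,0],[-0.01,0,0],[-0.01,0,0],[-0.01,0,0]], "turn": [0,0,0,0,0,0,0]}}

```text
t: 11.02
eef_pos: [528.8, -226.4, 95.1]
orientation: [[-0.082, 0.997, 0.001], [0.997, 0.082, 0.007], [0.007, 0.002, -1.0]]
force: [-4.1, 13.1, 15.7]
grip_width: 15.4
gripper_force: 8.4
```

```bash
python3 st.py
```

```text
0.85 701 [391. 284.  39.  54.]
t 11.12 pos [ 528.8 -226.3   95.1] F [-4.1 12.5 14.8] w 14.6 yaw 4.73 | delta m [0.0532, -0.0004, 0.0494] turn None
[(0, 0.33), (6, 0.32), (12, 0.31), (18, 0.31), (24, 0.32), (30, 0.32), (36, 0.32), (42, 0.34), (48, 0.35), (54, 0.36), (60, 0.38), (66, 0.39), (72, 0.43), (78, 0.48), (84, 0.54), (90, 0.62)]
[(35, 0.45), (41, 0.47), (47, 0.51), (53, 0.56), (59, 0.61), (65, 0.66), (71, 0.75), (77, 0.74), (83, 0.65), (89, 0.64)]
```

>>> {"api": "apply_moves", "payload": {"hand": [0.65,0.65,0.65,0.65,0.65,0.65,0.65,0.65], "delta_pos": [[0.005,0,0],[0.008,0,-0.005],[0.006,0,-0.01],[0.003,0,-0.012],[0,0,-0.012],[-0.002,0,-0.012],[-0.004,0,-0.012],[-0.004,0,-0.012]], "turn": [0,0,0,0,0,0,0,0]}}

```text
t: 11.78
eef_pos: [529.2, -234.4, 105.7]
orientation: [[-0.08, 0.997, 0.0], [0.997, 0.08, -0.0], [-0.0, 0.0, -1.0]]
force: [0.1, 0.4, 0.6]
grip_width: 14.6
gripper_force: 0.2
```

```bash
python3 st.py
```

```text
0.7 7964 [390. 290. 140. 120.]
t 11.88 pos [ 528.8 -234.   105.5] F [0.1 0.1 1.3] w 14.9 yaw 4.6 | delta m [0.0612, 0.0001, 0.0595] turn None
[(0, 0.08), (6, 0.08), (12, 0.08), (18, 0.08), (24, 0.07), (30, 0.07), (36, 0.07), (42, 0.06), (48, 0.06), (54, 0.05), (60, 0.05), (66, 0.04), (72, 0.03), (78, 0.02), (84, 0.02), (90, 0.01)]
[(35, 0.04), (41, 0.03), (47, 0.03), (53, 0.02), (59, 0.01), (65, 0.01), (71, 0.0), (77, 0.0), (83, 0.01), (89, 0.01)]
```

>>> {"api": "apply_moves", "payload": {"hand": [0.65,0.65,0.65,0.65,0.65,0.65], "delta_pos": [[0.005,0,-0.03],[0.03,0,-0.05],[0.06,0,-0.05],[0.08,0,-0.05],[0.09,0,-0.05],[0.09,0,-0.05]], "turn": [0,0,0,0,0,0]}}

```text
t: 12.38
eef_pos: [521.3, -142.4, 155.5]
orientation: [[-0.083, 0.997, -0.001], [0.997, 0.083, 0.0], [0.0, -0.001, -1.0]]
force: [-0.1, -0.1, 0.1]
grip_width: 15.1
gripper_force: 0.0
```

```bash
cat > st2.py <<'E'
from h import *
exec(open("st.py").read().split("def lean")[1].join(["def lean",""]).split("print([(b")[0])
delta([528,-172,46]); ims=[]
for n in("scene","side","wrist"):
  x=optics.capture(n); ims.append(x["pixels"][:,:,::-1].copy())
  for d in optics.silhouettes(x,"gloss_meter")[:3]:
    m=d["pixels"].astype(np.uint8); print(n,round(d["p"],2),np.round(d["box"]),m.sum(),[(b,round(float(iou(x,m,lean(b)[0],[530,-219,-1.491],lean(b)[1])),2)) for b in range(35,90,9)])
a=cv2.resize(ims[0][230:340,330:460],(400,300),interpolation=2);b=cv2.resize(ims[1][120:200,250:370],(400,300),interpolation=2);w=cv2.resize(ims[2],(400,300))
cv2.imwrite("pics/m3.png",np.vstack([np.hstack([a,b]),np.hstack([w,cv2.resize(ims[2][200:400,140:420],(400,300))])]))
E
python3 st2.py
```

```text
t 12.38 pos [ 521.3 -142.4  155.5] F [-0.1 -0.1  0.1] w 15.1 yaw 4.77 | delta m [-0.0301, 0.0043, 0.1095] turn None
scene 0.68 [392. 285.  41.  53.] 930 [(35, 0.61), (44, 0.68), (53, 0.74), (62, 0.79), (71, 0.72), (80, 0.62), (89, 0.59)]
side 0.63 [312. 154.  40.  27.] 740 [(35, 0.77), (44, 0.85), (53, 0.84), (62, 0.85), (71, 0.83), (80, 0.83), (89, 0.85)]
wrist 0.73 [282. 342.  56.  61.] 2624 [(35, 0.15), (44, 0.15), (53, 0.15), (62, 0.15), (71, 0.15), (80, 0.16), (89, 0.17)]
wrist 0.48 [324. 275. 337. 205.] 40068 [(35, 0.02), (44, 0.01), (53, 0.01), (62, 0.0), (71, 0.0), (80, 0.0), (89, 0.0)]
```

```bash
cat > st3.py <<'E'
from h import *
delta([528,-172,46]); L=[]
for n in("scene","side"):
  x=optics.capture(n)
  d=optics.silhouettes(x,"gloss_meter")[0]; L.append((x,d["pixels"].astype(np.uint8))); print(n,round(d["p"],2),np.round(d["box"]))
# free fit: centre tray-x, z and slope b (deg above horizontal, leaning to +x), dy
from scipy.optimize import minimize
def cost(v):
    b=np.radians(v[2]); th=np.pi-b; u=np.array([-np.cos(th),np.sin(th)]); n=np.array([np.sin(th),np.cos(th)])
    lo=np.array(v[:2])-25*u-4*n
    return -sum(iou(x,m,np.degrees(th),[530+v[3],-219,-1.491],lo) for x,m in L)
R=[]
for g in([22,60,45,0],[22,60,65,0],[50,62,20,0],[80,62,0,0]):
    r=minimize(cost,g,method="Nelder-Mead",options=dict(initial_simplex=np.array([g]+[[g[j]+(i==j)*[8,8,15,5][i] for j in range(4)] for i in range(4)]),maxiter=120)); R.append((round(-r.fun/2,3),np.round(r.x,1).tolist()))
print(sorted(R)[::-1])
E
python3 st3.py
```

```text
t 12.68 pos [ 521.9 -145.   155.5] F [ 0.2 -0.4  1.1] w 14.7 yaw 4.56 | delta m [-0.0274, 0.004, 0.1095] turn None
scene 0.7 [392. 284.  42.  52.]
side 0.73 [313. 153.  37.  25.]
[(np.float64(0.871), [28.3, 54.8, 67.3, -3.6]), (np.float64(0.869), [27.8, 56.8, 65.0, -5.2]), (np.float64(0.867), [27.6, 55.3, 63.8, -3.6]), (np.float64(0.866), [28.3, 54.5, 66.0, -2.5])]
```

>>> {"api": "apply_moves", "payload": {"hand": [0.65,0.65,0.65,0.65,0.65,0.65,0.65,0.65,0.65], "delta_pos": [[-0.015,0.003,0.01],[-0.027,0.003,0.03],[-0.029,0.003,0.06],[-0.029,0.003,0.085],[-0.029,0.003,0.1],[-0.029,0.003,0.109],[-0.04,0.003,0.109],[-0.05,0.003,0.109],[-0.05,0.003,0.109]], "turn": [0,0,0,0,0,0,0,0,0]}}

```text
t: 13.63
eef_pos: [530.4, -196.4, 48.0]
orientation: [[-0.079, 0.997, 0.003], [0.997, 0.079, -0.002], [-0.002, 0.002, -1.0]]
force: [-0.8, 0.9, 0.1]
grip_width: 14.8
gripper_force: 0.0
```

>>> {"api": "apply_moves", "payload": {"hand": [0.65,0.65,0.65,0.65,0.65,0.65], "delta_pos": [[-0.004,0,0],[-0.007,0,0],[-0.01,0,0],[-0.012,0,0],[-0.014,0,0],[-0.014,0,0]], "turn": [0,0,0,0,0,0]}}

```text
t: 14.13
eef_pos: [530.1, -207.8, 47.0]
orientation: [[-0.081, 0.997, 0.0], [0.997, 0.081, -0.0], [-0.0, 0.0, -1.0]]
force: [0.1, -0.6, 0.0]
grip_width: 14.8
gripper_force: 0.0
```

```bash
python3 st3.py
```

```text
t 14.13 pos [ 530.1 -207.8   47. ] F [ 0.1 -0.6  0. ] w 14.8 yaw 4.63 | delta m [0.0358, 0.0008, 0.001] turn None
scene 0.72 [392. 283.  41.  55.]
side 0.79 [313. 154.  36.  22.]
[(np.float64(0.622), [28.4, 56.8, 66.6, -2.8]), (np.float64(0.619), [28.9, 54.7, 65.4, -5.1]), (np.float64(0.603), [26.9, 55.8, 67.5, 4.1]), (np.float64(0.595), [28.3, 57.5, 68.7, 7.5])]
```

>>> {"api": "apply_moves", "payload": {"hand": [0.65,0.65,0.65,0.65], "delta_pos": [[-0.002,0,0],[-0.004,0,0],[-0.006,0,0],[-0.006,0,0]], "turn": [0,0,0,0]}}

```text
t: 14.67
eef_pos: [530.4, -213.4, 46.7]
orientation: [[-0.081, 0.997, -0.0], [0.997, 0.081, 0.001], [0.001, 0.0, -1.0]]
force: [0.9, 2.0, -0.0]
grip_width: 14.6
gripper_force: 0.5
```

>>> {"api": "apply_moves", "payload": {"hand": [0.65,0.65,0.65,0.65,0.65], "delta_pos": [[0,0,-0.003],[0,0,-0.006],[-0.001,0,-0.007],[-0.003,0,-0.007],[-0.003,0,-0.007]], "turn": [0,0,0,0,0]}}

```text
t: 15.08
eef_pos: [530.2, -215.3, 53.4]
orientation: [[-0.081, 0.997, -0.001], [0.997, 0.081, 0.003], [0.003, -0.001, -1.0]]
force: [-0.5, 4.2, -2.1]
grip_width: 15.2
gripper_force: 2.3
```

>>> {"api": "apply_moves", "payload": {"hand": [0.65,0.65,0.65,0.65,0.65,0.65], "delta_pos": [[-0.003,0,-0.002],[-0.005,0,-0.005],[-0.007,0,-0.008],[-0.009,0,-0.011],[-0.01,0,-0.013],[-0.01,0,-0.013]], "turn": [0,0,0,0,0,0]}}

```text
t: 15.58
eef_pos: [529.3, -218.6, 65.2]
orientation: [[-0.084, 0.996, -0.003], [0.996, 0.084, 0.017], [0.017, -0.002, -1.0]]
force: [-1.4, 24.2, -0.1]
grip_width: 14.5
gripper_force: 12.2
```

```bash
python3 st3.py
```

```text
t 15.58 pos [ 529.3 -218.6   65.2] F [-1.4 24.2 -0.1] w 14.5 yaw 4.83 | delta m [0.0462, 0.0026, 0.02] turn None
scene 0.68 [395. 285.  44.  54.]
side 0.67 [334. 311.  14.  15.]
[(np.float64(0.453), [32.5, 55.8, 61.0, 6.3]), (np.float64(0.451), [32.5, 57.7, 61.1, 1.6]), (np.float64(0.445), [34.0, 65.4, 59.9, 1.8]), (np.float64(0.404), [35.7, 73.4, 63.3, 6.5])]
```

>>> {"api": "apply_moves", "payload": {"hand": [0.65,0.65,0.65,0.65,0.65,0.65], "delta_pos": [[0.003,0,-0.002],[0.004,0,-0.005],[0.003,0,-0.008],[0.002,0,-0.011],[0,0,-0.013],[0,0,-0.013]], "turn": [0,0,0,0,0,0]}}

```text
t: 16.28
eef_pos: [530.7, -223.1, 80.3]
orientation: [[-0.082, 0.997, -0.001], [0.997, 0.082, 0.007], [0.007, -0.0, -1.0]]
force: [-3.2, 12.6, 7.8]
grip_width: 14.9
gripper_force: 6.6
```

```bash
sed -i 's/  d=optics.silhouettes(x,"gloss_meter")\[0\]; L/  D=[d for d in optics.silhouettes(x,"gloss_meter") if np.hypot(*(np.array(d["box"][:2])-proj(x,T((50,0,60),Q))[0]))<30 and d["box"][2]<80]\n  if not D: print(n,"none"); continue\n  d=D[0]; L/; s/-r.fun\/2/-r.fun\/len(L)/' st3.py; python3 st3.py
```

```text
t 16.28 pos [ 530.7 -223.1   80.3] F [-3.2 12.6  7.8] w 14.9 yaw 4.72 | delta m [0.0509, 0.0015, 0.0346] turn None
scene 0.74 [401. 288.  46.  49.]
side 0.77 [314. 148.  39.  21.]
[(np.float64(0.725), [47.8, 67.6, 30.5, -3.5]), (np.float64(0.725), [47.1, 64.2, 30.9, -0.6]), (np.float64(0.707), [45.7, 65.6, 20.0, -4.7]), (np.float64(0.685), [46.0, 62.4, 31.2, 4.9])]
```

>>> {"api": "apply_moves", "payload": {"hand": [0.65,0.65,0.65,0.65,0.65,0.65,0.65,0.65], "delta_pos": [[-0.002,0,-0.001],[-0.004,0,-0.002],[-0.007,0,-0.002],[-0.01,0,-0.002],[-0.013,0,-0.002],[-0.016,0,-0.002],[-0.018,0,-0.002],[-0.018,0,-0.002]], "turn": [0,0,0,0,0,0,0,0]}}

```text
t: 17.15
eef_pos: [533.5, -245.0, 82.2]
orientation: [[-0.08, 0.997, 0.001], [0.997, 0.08, -0.001], [-0.001, 0.001, -1.0]]
force: [-0.7, 0.5, 1.3]
grip_width: 14.8
gripper_force: 0.5
```

```bash
python3 st3.py
```

```text
t 17.15 pos [ 533.5 -245.    82.2] F [-0.7  0.5  1.3] w 14.8 yaw 4.62 | delta m [0.0733, 0.0004, 0.0361] turn None
scene 0.65 [410. 295.  48.  59.]
side 0.82 [309. 146.  40.  19.]
[(np.float64(0.746), [70.0, 57.7, -13.7, -0.6]), (np.float64(0.742), [71.0, 59.4, -9.6, -1.9]), (np.float64(0.741), [71.3, 59.5, -10.4, -1.4]), (np.float64(0.704), [70.6, 55.3, -20.2, 6.3])]
```

>>> {"api": "apply_moves", "payload": {"hand": [0.65,0.4,0,-0.4,-0.7,-1,-1,-1], "delta_pos": [[0.006,0,-0.003],[0.012,0,-0.03],[0.02,0,-0.06],[0.02,0,-0.09],[0.02,0,-0.12],[0.02,0,-0.14],[0.02,0,-0.14],[0.02,0,-0.14]], "turn": [0,0,0,0,0,0,0,0]}}

```text
t: 18.02
eef_pos: [532.2, -224.6, 223.2]
orientation: [[-0.081, 0.997, 0.003], [0.997, 0.081, -0.001], [-0.002, 0.003, -1.0]]
force: [-0.9, -0.3, -0.7]
grip_width: 85.5
gripper_force: 0.0
```

```bash
python3 st3.py
python3 - <<'E'
from h import *
s=ctrl.sense(); print(np.round(s["joint_pos"],2),s["grip_width"])
w=optics.capture("wrist"); D=optics.silhouettes(w,"gloss_meter")
for d in D[:2]:
    k=corners(d["pixels"]); P=toz(w,k,62)[:,:2]; print(round(d["p"],2),np.round(k).tolist(),np.round(P,1).tolist(),P.mean(0),[round(float(np.degrees(np.arctan2(*(P[i+1]-P[i])[::-1]))),1) for i in range(3)],[round(float(np.hypot(*(P[i+1]-P[i]))),1) for i in range(3)])
cv2.imwrite("pics/w3.png",w["pixels"][:,:,::-1])
E
```

```text
t 18.02 pos [ 532.2 -224.6  223.2] F [-0.9 -0.3 -0.7] w 85.5 yaw 4.64 | delta m [0.0531, -0.0004, 0.1771] turn None
scene 0.86 [410. 294.  49.  58.]
side 0.72 [309. 147.  38.  17.]
[(np.float64(0.925), [70.5, 59.9, -6.1, -3.8]), (np.float64(0.924), [70.7, 60.3, -1.9, -2.3]), (np.float64(0.914), [71.3, 58.7, -9.0, -5.3]), (np.float64(0.862), [71.2, 58.5, -42.3, 1.8])]
[-0.4   0.29 -0.17  1.12 -0.    1.09] 85.29495099922867
0.65 [[202.0, 233.0], [356.0, 233.0], [356.0, 308.0], [202.0, 308.0]] [[466.7, -260.3], [595.8, -249.8], [606.0, -321.0], [467.7, -332.3]] [ 534.05014685 -290.83373382] [4.6, -81.8, -175.3] [129.5, 71.9, 138.8]
0.49 [[168.0, 319.0], [171.0, 66.0], [464.0, 69.0], [461.0, 322.0]] [[436.8, -347.2], [440.3, -130.0], [660.3, -113.2], [706.7, -329.6]] [ 561.02826548 -230.0058761 ] [89.1, 4.4, -77.9] [217.2, 220.7, 221.3]
```

View pics/w3.png

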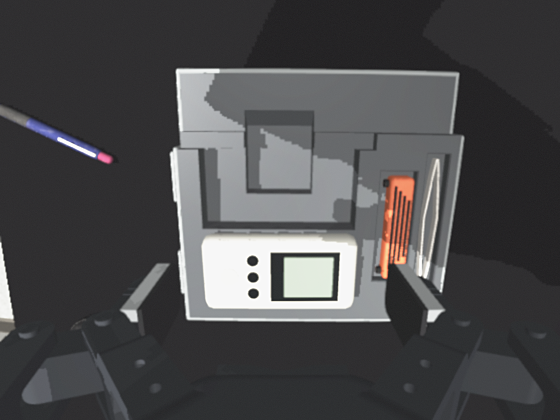

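>>> {"api": "apply_moves", "payload": {"hand": [-1,-1,-1,-1,-1,-1,-1,-1,-1,-1], "delta_pos": [[-0.03,-0.003,0],[-0.064,-0.005,0.02],[-0.064,-0.005,0.05],[-0.064,-0.005,0.07],[-0.064,-0.005,0.07],[-0.064,-0.005,0.07],[-0.064,-0.005,0.07],[-0.064,-0.005,0.07],[-0.064,-0.005,0.07],[-0.064,-0.005,0.07]], "turn": [-90,-90,-90,-90,-90,-90,-90,-90,-90,-90]}}

```text
t: 19.15
eef_pos: [531.1, -288.4, 150.8]
orientation: [[-0.973, 0.232, -0.001], [0.232, 0.973, 0.001], [0.002, 0.0, -1.0]]
force: [0.3, 1.0, -0.6]
grip_width: 85.2
gripper_force: 0.0
```

Run:
```python
from h import *
delta([532,-288.5,110],np.radians(94.6))
```

```text
t 19.15 pos [ 531.1 -288.4  150.8] F [ 0.3  1.  -0.6] w 85.2 yaw 76.6 | delta m [-0.001, 0.0001, 0.0408] turn -18.0
```

>>> {"api": "apply_moves", "payload": {"hand": [-1,-1,-1,-1,-1,-1], "delta_pos": [[-0.001,0,0],[-0.001,0,0],[-0.001,0,0.01],[-0.001,0,0.03],[-0.001,0,0.05],[-0.001,0,0.05]], "turn": [-18,-18,-18,-18,-18,-18]}}

```text
t: 19.65
eef_pos: [529.6, -287.4, 97.3]
orientation: [[-0.997, -0.074, -0.006], [-0.074, 0.997, 0.003], [0.006, 0.004, -1.0]]
force: [-1.2, -0.1, -0.4]
grip_width: 85.6
gripper_force: 0.0
```

Run:
```python
from h import *
delta([532,-288.5,70],np.radians(94.6))
w=optics.capture("wrist"); D=optics.silhouettes(w,"gloss_meter")
s=ctrl.sense(); R=np.array(s["orientation"]);p=np.array(s["eef_pos"])
d=D[0]; k=corners(d["pixels"]); P=toz(w,k,66); L=(P-p)@R; print(round(d["p"],2),np.round(d["box"]),np.round(L[:,:2],1).tolist())
for l in [(-11,42.5,12),(-11,-42.5,12),(11,42.5,12),(11,-42.5,12)]: print(np.round(proj(w,p+R@np.array(l,float))[0],1))
```

```text
t 19.65 pos [ 529.6 -287.4   97.3] F [-1.2 -0.1 -0.4] w 85.6 yaw 94.24 | delta m [-0.0024, -0.0014, 0.0273] turn -0.4
0.84 [278. 249. 156. 245.] [[63.3, -33.5], [63.2, 31.6], [-59.5, 38.8], [-59.4, -41.8]]
[380.9 311.8]
[176.7 311.9]
[385.5 263.4]
[171.8 263.5]
```

>>> {"api": "apply_moves", "payload": {"hand": [-1,-1,-1,-1,-1], "delta_pos": [[-0.002,-0.001,0.01],[-0.002,-0.001,0.018],[-0.002,-0.001,0.024],[-0.002,-0.001,0.027],[-0.002,-0.001,0.027]], "turn": [0,0,0,0,0]}}

```text
t: 20.17
eef_pos: [534.0, -289.4, 73.9]
orientation: [[-0.997, -0.074, -0.001], [-0.074, 0.997, 0.001], [0.001, 0.001, -1.0]]
force: [-0.5, 0.5, 0.8]
grip_width: 85.3
gripper_force: 0.0
```

>>> {"api": "apply_moves", "payload": {"hand": [-1,-1,-0.6,-0.2,0.2,0.2,0.2,0.2], "delta_pos": [[0,0,0.002],[0,0,0.003],[0,0,0.003],[0,0,0.003],[0,0,0.003],[0,0,0.003],[0,0,0.003],[0,0,0.003]], "turn": [0,0,0,0,0,0,0,0]}}

```text
t: 20.83
eef_pos: [534.9, -289.9, 72.4]
orientation: [[-0.997, -0.074, 0.001], [-0.074, 0.997, -0.0], [-0.001, -0.0, -1.0]]
force: [-0.2, 0.1, 5.9]
grip_width: 64.5
gripper_force: 68.4
```

>>> {"api": "apply_moves", "payload": {"hand": [-0.75,-0.75,-0.75,-0.75,-0.75,-0.75], "delta_pos": [[0,0,0],[0,0,0],[0,0,0],[0,0,0.002],[0,0,0.004],[0,0,0.004]], "turn": [0,0,0,0,0,0]}}

```text
t: 21.33
eef_pos: [534.2, -289.5, 67.1]
orientation: [[-0.997, -0.074, -0.001], [-0.074, 0.997, 0.0], [0.001, 0.001, -1.0]]
force: [0.2, 0.1, -0.6]
grip_width: 75.0
gripper_force: 0.0
```

>>> {"api": "apply_moves", "payload": {"hand": [-0.6,-0.4,0.2,0.2,0.2,0.2], "delta_pos": [[0,0,-0.001],[0,0,-0.001],[0,0,-0.001],[0,0,-0.001],[0,0,-0.001],[0,0,-0.001]], "turn": [0,0,0,0,0,0]}}

```text
t: 21.83
eef_pos: [534.7, -289.8, 69.1]
orientation: [[-0.997, -0.074, 0.0], [-0.074, 0.997, -0.0], [-0.0, -0.0, -1.0]]
force: [-2.0, -0.6, 2.9]
grip_width: 64.7
gripper_force: 68.2
```

>>> {"api": "apply_moves", "payload": {"hand": [0.2,0.2,0.2,0.2,0.2,0.2], "delta_pos": [[0,0,-0.002],[0,0,-0.006],[0,0,-0.012],[0,0,-0.02],[0,0,-0.03],[0,0,-0.03]], "turn": [0,0,0,0,0,0]}}

```text
t: 22.33
eef_pos: [536.0, -290.5, 101.5]
orientation: [[-0.997, -0.074, 0.003], [-0.074, 0.997, -0.002], [-0.003, -0.002, -1.0]]
force: [0.5, -0.6, -1.9]
grip_width: 64.6
gripper_force: 67.6
```

Run:
```python
from h import *
s=ctrl.sense(); print(np.round(s["force"],1),np.round(s["moment"],2),s["grip_width"])
w=optics.capture("wrist"); D=optics.silhouettes(w,"gloss_meter"); R=np.array(s["orientation"]);p=np.array(s["eef_pos"])
d=D[0]; k=corners(d["pixels"]); L=(toz(w,k,p[2]-3)-p)@R; print(round(d["p"],2),np.round(d["box"]),np.round(L[:,:2],1).tolist())
delta([506,187,150],0.073)
```

```text
[ 0.5 -0.6 -1.9] [-0.04 -0.05  0.02] 64.59617205015051
0.77 [283. 249. 191. 257.] [[65.4, -32.0], [65.4, 32.6], [-40.4, 41.1], [-40.6, -40.4]]
t 22.43 pos [ 535.3 -290.1   99.8] F [-0.1 -0.3 -2.5] w 64.5 yaw 94.25 | delta m [-0.0062, 0.4779, -0.0507] turn -89.9
```

>>> {"api": "apply_moves", "payload": {"hand": [0.2,0.2,0.2,0.2,0.2,0.2,0.2,0.2,0.2,0.2], "delta_pos": [[0,0,-0.02],[0,0.01,-0.045],[0,0.03,-0.06],[0,0.06,-0.06],[-0.002,0.09,-0.06],[-0.003,0.12,-0.06],[-0.004,0.15,-0.06],[-0.005,0.18,-0.06],[-0.006,0.21,-0.06],[-0.006,0.24,-0.06]], "turn": [0,0,0,5,10,16,22,28,34,40]}}

```text
t: 23.27
eef_pos: [522.4, -48.5, 158.6]
orientation: [[-0.808, 0.589, -0.0], [0.589, 0.808, 0.0], [0.0, 0.0, -1.0]]
force: [0.4, 0.9, -1.6]
grip_width: 64.7
gripper_force: 67.7
```

Run:
```python
from h import *
delta([508,188,160],0.073)
```

```text
t 23.27 pos [522.4 -48.5 158.6] F [ 0.4  0.9 -1.6] w 64.7 yaw 53.94 | delta m [0.1509, 0.1828, -0.0014] turn 49.8
```

>>> {"api": "apply_moves", "payload": {"hand": [0.2,0.2,0.2,0.2,0.2,0.2,0.2,0.2,0.2,0.2], "delta_pos": [[0.018,0.022,0],[0.036,0.044,0],[0.054,0.066,-0.01],[0.07,0.085,-0.02],[0.082,0.1,-0.03],[0.09,0.11,-0.04],[0.095,0.115,-0.04],[0.095,0.115,-0.04],[0.095,0.115,-0.04],[0.095,0.115,-0.04]], "turn": [6,12,18,25,32,39,45,49.8,49.8,49.8]}}

```text
t: 24.1
eef_pos: [512.6, 98.9, 198.5]
orientation: [[-0.08, 0.997, -0.001], [0.997, 0.08, -0.0], [-0.0, -0.001, -1.0]]
force: [0.4, 0.1, -2.8]
grip_width: 64.8
gripper_force: 67.7
```

Run:
```python
from h import *
delta([508,188,160],0.073)
def fitmask(x,m,P3,g):
    from scipy.optimize import minimize
    def c(q):
        b=np.zeros((420,560),np.uint8); cv2.fillConvexPoly(b,cv2.convexHull(proj(x,[T(l,[q[0],q[1],q[2]/100]) for l in P3]).astype(np.float32)).round().astype(np.int32),1); return -(b&m).sum()/(b|m).sum()
    r=minimize(c,g,method="Nelder-Mead",options=dict(initial_simplex=np.array([g]+[[g[j]+(i==j)*[10,10,8][i] for j in range(3)] for i in range(3)]))); return np.round(r.x,1),round(-r.fun,3)
B=[(a,b,z) for a in(-75,75) for b in(-105,105) for z in(0,16)]
for n in("wrist","scene","side"):
    x=optics.capture(n)
    for d in optics.silhouettes(x,"sample_base")[:2]:
        m=d["pixels"].astype(np.uint8)
        if d["p"]>.3: print(n,round(d["p"],2),np.round(d["box"]),fitmask(x,m,B,[508,188,7.3]))
    if n=="wrist":
        g=cv2.Canny(cv2.GaussianBlur(x["pixels"],(3,3),0),30,90); L=cv2.HoughLinesP(g,1,np.pi/180,40,minLineLength=50,maxLineGap=6)
        for l in (L if L is not None else [])[:25]: P=toz(x,l.reshape(2,2),16); print(l.ravel().tolist(),np.round(P[:,:2]).tolist())
```

```text
t 24.1 pos [512.6  98.9 198.5] F [ 0.4  0.1 -2.8] w 64.8 yaw 4.6 | delta m [0.0892, 0.0026, 0.0385] turn 0.4
wrist 0.66 [286.  64. 192. 124.] (array([611.3,  34.7,  26. ]), np.float64(-0.0))
[214, 117, 350, 117] [[452.0, 157.0], [565.0, 166.0]]
[232, 121, 354, 121] [[467.0, 155.0], [569.0, 163.0]]
[191, 25, 196, 128] [[431.0, 227.0], [437.0, 147.0]]
[185, 143, 192, 232] [[428.0, 134.0], [435.0, 53.0]]
[219, 283, 345, 283] [[461.0, 4.0], [581.0, 13.0]]
[208, 0, 213, 120] [[444.0, 247.0], [451.0, 155.0]]
[233, 313, 331, 313] [[476.0, -28.0], [572.0, -20.0]]
[374, 101, 380, 2] [[584.0, 181.0], [578.0, 256.0]]
[361, 371, 370, 248] [[612.0, -88.0], [600.0, 51.0]]
[255, 273, 327, 278] [[495.0, 17.0], [563.0, 17.0]]
[37, 234, 76, 294] [[287.0, 39.0], [319.0, -21.0]]
[359, 55, 362, 0] [[567.0, 215.0], [564.0, 256.0]]
[2, 265, 18, 351] [[246.0, 3.0], [247.0, -98.0]]
[92, 206, 134, 272] [[343.0, 71.0], [379.0, 8.0]]
[371, 247, 374, 190] [[600.0, 52.0], [595.0, 106.0]]
[195, 260, 201, 349] [[438.0, 26.0], [444.0, -73.0]]
[97, 199, 135, 262] [[348.0, 78.0], [381.0, 19.0]]
[43, 237, 76, 287] [[293.0, 36.0], [320.0, -14.0]]
[233, 314, 236, 364] [[476.0, -29.0], [481.0, -89.0]]
[136, 355, 150, 418] [[376.0, -88.0], [387.0, -173.0]]
[553, 223, 553, 162] [[771.0, 89.0], [754.0, 145.0]]
[484, 280, 534, 325] [[717.0, 26.0], [785.0, -22.0]]
scene 0.72 [229. 229. 101.  68.] (array([683.6,  -9.8,  91.7]), np.float64(-0.0))
side 0.73 [305. 165.  82.  44.] (array([508. , 188. ,   7.3]), np.float64(-0.0))
side 0.71 [336. 244.  68.  50.] (array([708. , 318. , -24.7]), np.float64(-0.0))<stdin>:6: RuntimeWarning: overflow encountered in scalar negative
```

```bash
cat > pl.py <<'E'
from h import *
from scipy.optimize import minimize
def fitmask(x,m,P3,g):
    def c(q):
        b=np.zeros((420,560),np.uint8); cv2.fillConvexPoly(b,cv2.convexHull(proj(x,[T(l,[q[0],q[1],q[2]/100]) for l in P3]).astype(np.float32)).round().astype(np.int32),1); return -float((b&m).sum())/float((b|m).sum())
    r=minimize(c,g,method="Nelder-Mead",options=dict(initial_simplex=np.array([g]+[[g[j]+(i==j)*[10,10,8][i] for j in range(3)] for i in range(3)]))); return np.round(r.x,1).tolist(),round(-r.fun,3)
B=[(a,b,z) for a in(-75,75) for b in(-105,105) for z in(0,16)]
s=ctrl.sense(); z0=float(__import__("sys").argv[1]) # meter centre height
M=[]
for a in(-1,1):
  for b in(-1,1):
    for h in(-1,1):
      M+=[(a*33,b*57,z0+h*4),(a*25,b*57,z0+h*12),(a*25,b*65,z0+h*4),(a*31,b*63,z0+h*4),(a*30.6,b*57,z0+h*9.6)]
for n in("scene","side"):
    x=optics.capture(n)
    for th,P,g in(("sample_base",B,[508,188,7.3]),("gloss_meter",M,[s["eef_pos"][0],s["eef_pos"][1],7.5])):
        uv=proj(x,[g[0],g[1],P[0][2]])[0]
        D=[d for d in optics.silhouettes(x,th) if np.hypot(*(np.array(d["box"][:2])-uv))<40]
        if D:
            m=D[0]["pixels"].astype(np.uint8); m=cv2.fillConvexPoly(np.zeros_like(m),cv2.convexHull(cv2.findNonZero(m)),1)
            print(n,th,round(D[0]["p"],2),np.round(D[0]["box"]),*fitmask(x,m,P,g))
delta([506,188,70],0.075)
E
python3 pl.py 196
```

```text
scene sample_base 0.77 [228. 226. 102.  64.] [509.2, 190.9, 4.3] 0.95
scene gloss_meter 0.57 [256. 185.  60.  30.] [506.8, 95.4, 9.0] 0.868
side sample_base 0.61 [334. 242.  67.  50.] [506.9, 187.8, 7.2] 0.945
side gloss_meter 0.62 [334. 166.  24.  34.] [510.7, 113.7, 1.4] 0.875
t 24.7 pos [512.9  98.8 198.8] F [-0.3  0.  -4.4] w 64.6 yaw 4.45 | delta m [0.0894, 0.0, 0.1288] turn 0.2
```

>>> {"api": "apply_moves", "payload": {"hand": [0.2,0.2,0.2,0.2,0.2,0.2,0.2,0.2,0.2,0.2], "delta_pos": [[0.02,0,0],[0.045,0,0.01],[0.068,0.001,0.03],[0.082,0.0015,0.055],[0.088,0.0015,0.08],[0.088,0.0015,0.105],[0.088,0.0015,0.125],[0.088,0.0015,0.138],[0.088,0.0015,0.145],[0.088,0.0015,0.148]], "turn": [0,0,0,0,0,0,0,0,0,0]}}

```text
t: 25.53
eef_pos: [506.8, 186.5, 49.6]
orientation: [[-0.078, 0.997, -0.002], [0.997, 0.078, -0.001], [-0.001, -0.002, -1.0]]
force: [-0.6, 0.0, -2.6]
grip_width: 64.6
gripper_force: 67.6
```

```bash
python3 - <<'E'
from bench import optics
for i in range(4): optics.capture("side")
E
python3 pl.py 44
```

```text
scene sample_base 0.81 [228. 228.  98.  63.] [508.7, 193.1, 5.9] 0.94
scene gloss_meter 0.83 [228. 219.  57.  33.] [508.3, 185.7, 8.9] 0.921
side sample_base 0.96 [337. 243.  70.  53.] [507.5, 187.5, 7.8] 0.926
side gloss_meter 0.79 [335. 231.  25.  35.] [505.2, 190.3, 7.6] 0.798
t 26.03 pos [507.9 186.8  51.3] F [ 0.2  0.5 -2.9] w 64.8 yaw 4.45 | delta m [0.0013, -0.0018, -0.0187] turn 0.2
```

>>> {"api": "apply_moves", "payload": {"hand": [0.2,0.2,0.2,0.2,0.2,0.2,0.2], "delta_pos": [[0.001,0.001,0.003],[0.001,0.001,0.006],[0.001,0.001,0.009],[0.001,0.001,0.011],[0.001,0.001,0.0125],[0.001,0.001,0.0125],[0.001,0.001,0.0125]], "turn": [0,0,0,0,0,0,0]}}

```text
t: 26.62
eef_pos: [508.3, 187.7, 38.1]
orientation: [[-0.078, 0.997, -0.0], [0.997, 0.078, -0.0], [-0.0, -0.0, -1.0]]
force: [-0.1, -0.6, -2.8]
grip_width: 64.7
gripper_force: 67.6
```

>>> {"api": "apply_moves", "payload": {"hand": [0.2,0.2,0.2], "delta_pos": [[0,0,0.001],[0,0,0.0015],[0,0,0.0015]], "turn": [0,0,0]}}

```text
t: 26.87
eef_pos: [508.6, 187.8, 37.0]
orientation: [[-0.078, 0.997, 0.0], [0.997, 0.078, 0.0], [0.0, 0.0, -1.0]]
force: [-0.0, -1.2, -0.2]
grip_width: 64.9
gripper_force: 68.0
```

>>> {"api": "apply_moves", "payload": {"hand": [0.2,0.2,-0.55,-0.6,-0.7,-0.8,-0.85,-0.9,-1,-1], "delta_pos": [[0,0,0.0005],[0,0,0.0005],[0,0,0.0005],[0,0,0.0005],[0,0,0.0005],[0,0,0.0005],[0,0,0.0005],[0,0,0.0005],[0,0,0],[0,0,0]], "turn": [0,0,0,0,0,0,0,0,0,0]}}

```text
t: 27.7
eef_pos: [508.5, 187.8, 36.8]
orientation: [[-0.078, 0.997, 0.0], [0.997, 0.078, 0.0], [0.0, 0.0, -1.0]]
force: [-0.2, 0.8, -0.1]
grip_width: 85.4
gripper_force: 0.0
```

>>> {"api": "apply_moves", "payload": {"hand": [-1,-1,-1,-1,-1,-1,-1,-1,-1,-1], "delta_pos": [[0,0,-0.005],[0,0,-0.02],[0,0,-0.04],[0,0,-0.07],[0,0,-0.1],[0,-0.02,-0.13],[0,-0.05,-0.16],[0,-0.08,-0.19],[0,-0.1,-0.2],[0,-0.1,-0.2]], "turn": [0,0,0,0,0,0,0,0,0,0]}}

```text
t: 28.53
eef_pos: [406.8, 180.2, 240.4]
orientation: [[-0.079, 0.997, 0.003], [0.997, 0.079, 0.002], [0.002, 0.003, -1.0]]
force: [-0.3, -1.0, -0.4]
grip_width: 85.5
gripper_force: 0.0
```

```bash
sed -i 's/s\["eef_pos"\]\[0\],s\["eef_pos"\]\[1\]/508,188/' pl.py; python3 pl.py 30
python3 - <<'E'
from h import *
w=optics.capture("wrist")
for th,z in(("gloss_meter",35),("sample_base",16)):
    for d in optics.silhouettes(w,th)[:1]:
        P=toz(w,corners(d["pixels"]),z)[:,:2]; print(th,round(d["p"],2),np.round(d["box"]),np.round(P,1).tolist(),np.round(P.mean(0),1))
E
```

```text
scene sample_base 0.89 [228. 227.  99.  62.] [507.8, 189.9, 8.6] 0.943
scene gloss_meter 0.86 [229. 223.  56.  36.] [508.4, 187.2, 7.0] 0.977
side sample_base 0.87 [336. 242.  69.  50.] [507.5, 187.2, 8.0] 0.938
side gloss_meter 0.71 [332. 234.  34.  36.] [507.7, 191.8, 9.4] 0.956
t 28.83 pos [409.  179.9 235.9] F [ 0.7 -1.  -0.4] w 85.0 yaw 4.43 | delta m [0.0007, 0.0975, 0.1657] turn 0.1
gloss_meter 0.97 [389. 183.  80. 137.] [[480.0, 123.4], [470.2, 253.1], [537.2, 255.4], [554.6, 124.4]] [510.5 189.1]
sample_base 0.61 [386. 170. 166. 213.] [[439.4, 83.2], [423.6, 291.1], [574.2, 302.5], [616.7, 92.0]] [513.5 192.2]
```

```bash
python3 -c "
from bench import order; print(order.job_done())"
```

```text
the job is handed in; nothing more can be done
None
```

The gloss meter now lies flat, display up, on the test panel, within about 3 mm of its centre and square to it by the camera fits. I tilted it out scoop edge first and handed the job in at about 29 s of robot time; I didn't separately check that the other items stayed undisturbed.

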